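# Lock the hub stand and nip up the clutch wing nut

### The arm

A 6-joint arm with a two-finger parallel gripper is mounted at the origin on the work surface. World frame = base frame: x ahead of the robot, y to its left, z up, the work surface at z = 0. Lengths are in m, angles in rad, forces in N, time in s.
With the tool pointing down it reaches from about 0.35 to 0.85 m from the base axis. Payload 8.1 kg.
Tool frame: the origin (TCP) lies at the very end of the fingers, on their centre line; the grasp point (between the pads) lies 19 mm behind it (robot.pinch_z is the distance from the TCP to the grasp point, in m); x points along the fingers, z is the direction in which the jaws open and shut, and the axes are right-handed (so a half turn about x gives the same grasp; the last joint's range is limited). The gripper opens to 93 mm and grips with 3 to 60 N. Pads are 15 mm wide; open, the fingers measure 128 mm over their backs; the gripper's body (75 mm by 188 mm) begins 65 mm behind the grasp point.
Start: joints at [-1.202, 0.13, 1.488, -0, 1.523, -0.085], TCP at [0.263, -0.539, 0.219] pointing down, gripper open.
Joint ranges: [-2.96, 2.96], [-0.89, 2.26], [0.02, 2.5], [-1.34, 4.48], [0, 2.73], [-2.66, 2.66]. Speed limits (rad/s): [2.39, 2.39, 2.79, 3.14, 3.14, 3.14].

### API

Orientations are given as a rotation vector (axis times angle).
In Python, from plant import robot, optics, ticket gives the robot as it stands.
- The arm moves only by the tool jog_arm, never from a script. Its argument "targets" is a list of rows, each a list of 7 numbers: the shift along the tool's x, y, z in cm, then the turn, a rotation vector about the tool's x, y, z in degrees, then the closure, from 0 (fully open) to 1 (shut). In form: [[dx, dy, dz, ax, ay, az, grip], ...]. A call has 1 to 5 rows; each row is the pose to reach, as a shift and turn from the pose measured when the call began, along the tool's axes at that moment; what a row does not reach only later rows make up. A row lasts 1/8 s, in which the tool goes at most 62.5 mm and 10.7 degrees, less where a joint would pass 70% of its speed; a pose out of reach is approached as far as the arm can. A call with a gripper value outside its range is refused whole. The fingers move at their own pace and stop on an object; "squeeze" is the grip in N (left out, the last holds). Time passes only in rows, so rows that repeat a pose let the fingers close. It gives the time, the measured TCP pose, the force and the opening at its end, in the units of the state.
- robot.read_state(): the state, without advancing time (a new reading comes with each control period).
- optics.read_camera(name): name is "scene" or "top" or "wrist"; returns a dict with "frame" (420x560x3 uint8, red, green, blue), "vertical_fov" (degrees; the focal length in pixels is half the picture's height over the tangent of half this angle, whatever the lens; pixels are square), "cx", "cy" (the principal point, pixels), "R" (3x3) and "t" (3): a world point X has camera coordinates R X + t. Camera axes: x right, y down, z forward; pixel columns grow to the right and rows downward; lengths in m; the calibration is good to about 2 mm. The wrist camera is an equidistant fisheye: a pixel r from the principal point sees the ray r / f radians off the axis. A picture is of the moment at which its call begins. There is no depth.
- ticket.close_job(): hands the job in, once; it reports no verdict.
The state is a dict: "t": time; "q": joint angles; "dq": joint speeds; "joint_torque": joint torques, N m; "tool_pos": TCP position; "orientation": TCP orientation; "force": force on the tool from outside, world axes, zero at the start; "wrist_torque": the same for the moment, N m; "opening": finger opening in m.
Only numpy, scipy, OpenCV 4.12 (cv2) and the standard library are available. Lean on these libraries where they do the work, as an engineer would, in place of code of your own. Each camera call takes 0.05 s, during which the arm holds its last target.

### The job

Lock the turntable by pushing its red-handled brake lever round until it stops. Then wind the blue wing nut clockwise to clamp the moped hub, until its drag clutch first slips; stop there, within an eighth of a turn of slipping, and let go, with the brake still on. Leave the toolbox, the footrest and the mirror where they lie.

Things in the scene. Friction and masses are not known exactly. Their poses are not given: they have to be found in the camera images.
- stud_top (a point): Top end of the threaded stud (14 mm thick), on the stand's vertical axis, 212 mm above the bench. Stand, from the bench up: fixed grey base (radius 118 mm, three bolted feet to 150 mm), steel turntable disc (radius 105 mm, top at 54 mm), moped hub, collar, wing nut. Place and yaw (up to 0.5 rad) vary.
- hub_top (a point): Top centre of the aluminium moped hub, on the stand's axis, 148 mm above the bench. Drum flange radius 70 mm, 70 to 75 mm above the bench; upper flange radius 48 mm, 130 to 138 mm up. Above it on the stud sits a steel collar (radius 42 mm, 7 mm thick) with a brass cone under it that goes down into the hub, and on the collar the wing nut.
- wing_a (a point): Middle of one blue wing of the nut, 55 mm from the axis. An upright radial blade from the black drum (radius 28 mm) to radius 85 mm, 14 mm thick (22 mm to radius 51 mm, 18 mm bead at 76 mm), 15 mm up and down from this point; under it only the collar, 19 mm lower. Push it by its flat side or grip it from above. The nut sinks 8 mm per turn, 3.8 mm at most.
- wing_b (a point): Middle of the other, opposite, blue wing; same sizes as wing_a.
- brake_grip (a point): On the axis of the upright red grip (24 mm thick) at the end of the brake lever, 80 mm above the bench; the grip spans 52 to 112 mm above the bench. The lever stands out from the stand, to the robot's left of it, and the grip lies 90 mm from the lever's pivot.
- brake_pivot (a point): Top of the vertical pivot bolt of the brake lever, 62 mm above the bench, fixed on the stand's base 121 mm from its axis.
- brake_lever (a joint): Angle of the brake lever (rad): 0 to 0.15 at the start = open, rubber shoe off the turntable's rim; grows as the lever swings clockwise seen from above; the shoe meets the rim at 0.60 and the stop is at 0.625. About 5 N at the grip moves it, 10 to 20 N from 0.60 to the stop, as the shoe is squeezed. It stays where it is left, but springs back from the stop to 0.605, which holds well.
- turntable (a joint): Angle of the turntable with the hub and all above it (rad, anticlockwise from above positive). With the brake open it spins freely (0.03 N m) and goes round with the nut, so that the clutch cannot slip; with the brake locked it is held.
- spindle (a joint): Turn of the collar, cone and nut thread on the stud, relative to the turntable (rad, clockwise from above positive = tightening). Turns easily (0.1 N m) until the cone is seated in the hub, at 3.0, and no further. Starts at 0.3 to 1.9.
- clutch (a joint): Slip of the wing nut against the collar (rad, clockwise positive), 0 at the start. The drag clutch carries the collar along until the torque reaches 0.7 N m (13 N at 55 mm); then the wings turn on under that torque while the collar stands still. White lines on drum and collar part when it slips. Slipped at 0.08 and more; an eighth of a turn is 0.785.
- toolbox: Closed red toolbox 280 x 150 x 125 mm with a black handle (to 160 mm), origin at the centre of its underside. Not part of the job.
- footrest: Aluminium rear footrest with rubber ribs, 220 x 46 x 26 mm, lying flat, origin under its middle. Not part of the job.
- mirror: Black side mirror lying face up: head 144 x 84 x 26 mm with a 110 mm bent stem, origin under the head. Not part of the job.

How it is judged:
On the way, in this order (a step that is already met when the one before it is completed fails the run):
1. the brake lever is pushed home and the nut's clutch has not slipped yet (value of joint brake_lever above 0.595 rad and value of joint clutch below 0.08 rad), for 0.2 s.
2. the cone is seated and the clutch has slipped, with the brake on (value of joint spindle above 2.95 rad and value of joint clutch above 0.08 rad and value of joint brake_lever above 0.595 rad), for 0.1 s.
At the end, for the whole second after the job is handed in: brake lever home (beyond 0.595 rad, shoe on the rim), cone seated (spindle beyond 2.95 rad), clutch slipped by 0.08 to 0.8 rad, turntable at rest, bystanders within 20 mm of where they lay (all of step 2 and value of joint clutch below 0.8 rad and velocity of joint turntable between -0.05 and 0.05 rad/s); the robot touches nothing.
It fails at once if the nut is wound on past the first slip (more than 0.8 rad of slip) (value of joint clutch above 0.8 rad).
It fails at once if the toolbox, footrest or mirror is moved more than 20 mm (distance of any of toolbox, footrest, mirror from where it was at the start of the episode above 0.02 m).
It also fails if it takes over 56 s, if anything falls off the work surface, if the arm or the gripper's body presses on something with over 40 N, if the wrist force passes 120 N, or if a joint passes its speed limit or range.

## Working session

There is one attempt and no reset: what is moved stays moved. The work goes in short steps, Python scripts to look and compute and a tool call to move; the robot and the scene stay as the last step left them, time stands still between calls to the robot, and variables do not carry over. Pictures are saved under pics/ and viewed, and the job is handed in when it is done.

Besides the shell and the picture viewer there is one more tool, called after "Request:" as name(argument=value, ...), one argument or row to a line, values as JSON. jog_arm: Moves the arm, as the interface text tells. Its arguments: {"type":"object","properties":{"targets":{"type":"array"},"squeeze":{"type":"number"}},"required":["targets"]}

```bash
mkdir -p pics; ls; python3 - <<'E'
from plant import robot, optics
import cv2
s=robot.read_state(); print(s['t'],s['tool_pos'],s['orientation'],s['opening'],robot.pinch_z)
for n in ['scene','top']:
    c=optics.read_camera(n); cv2.imwrite(f'pics/{n}0.png',c['frame'][:,:,::-1]); print(n,c['vertical_fov'],c['cx'],c['cy'],c['R'],c['t'])
E
```

```text
pics
0.0 [ 0.26283626 -0.53874503  0.2175903 ] [ 0.86985068  1.39183297 -0.86807468] 0.09303113740573091 0.0188
scene 54.93869578007588 281.89042848285874 208.19143935355413 [[ 0.38478357  0.92300218 -0.00292726]
 [ 0.55227158 -0.2327712  -0.80050838]
 [-0.73955236  0.30640584 -0.59931441]] [-0.1571247  -0.16040039  1.59162049]
top 44.37597153613424 289.4958257307086 204.78555570011412 [[ 0.01239056 -0.99986269  0.01100349]
 [-0.98551949 -0.01407241 -0.1689772 ]
 [ 0.16910884 -0.00875043 -0.98555854]] [-0.01841684  0.49592037  1.62992466]
```

View pics/scene0.png

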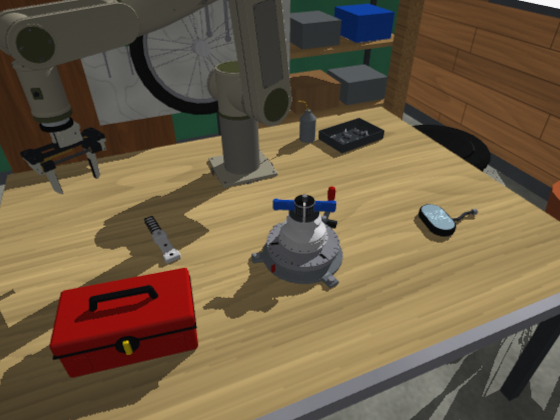

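View pics/top0.png

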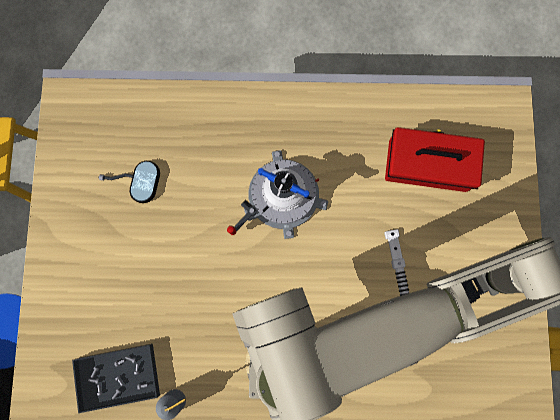

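```bash
cat > h.py <<'E'
from plant import robot, optics
import numpy as np, cv2
def ray(c,u,v):
    f=c['frame'].shape[0]/2/np.tan(np.radians(c['vertical_fov'])/2)
    d=c['R'].T@np.array([(u-c['cx'])/f,(v-c['cy'])/f,1]); o=-c['R'].T@c['t']
    return o,d
def onz(c,u,v,z):
    o,d=ray(c,u,v); return o+d*(z-o[2])/d[2]
def proj(c,X):
    f=c['frame'].shape[0]/2/np.tan(np.radians(c['vertical_fov'])/2)
    p=c['R']@np.array(X)+c['t']; return np.array([c['cx']+f*p[0]/p[2],c['cy']+f*p[1]/p[2]])
def tri(a,b):
    (o1,d1),(o2,d2)=a,b
    A=np.stack([d1,-d2],1); s=np.linalg.lstsq(A,o2-o1,rcond=None)[0]
    p,q=o1+s[0]*d1,o2+s[1]*d2; return (p+q)/2,np.linalg.norm(p-q)
def blobs(m,mina=8):
    n,l,st,ce=cv2.connectedComponentsWithStats(m.astype(np.uint8))
    return [(tuple(st[i]),ce[i].round(1)) for i in range(1,n) if st[i][4]>=mina]
def masks(im):
    h=cv2.cvtColor(im,cv2.COLOR_RGB2HSV); H,S,V=[h[:,:,i].astype(int) for i in range(3)]
    return ((H<6)|(H>174))&(S>170)&(V>60), (H>105)&(H<128)&(S>150)&(V>50)
E
python3 - <<'E'
from h import *
for n in ['scene','top']:
    c=optics.read_camera(n); r,b=masks(c['frame'])
    print(n,'red',[x for x in blobs(r) if x[0][4]<1500]); print('blue',[x for x in blobs(b) if x[0][4]<1500])
    x0,y0=(240,170) if n=='scene' else (210,130)
    im=c['frame'][y0:y0+125,x0:x0+125,::-1]
    cv2.imwrite(f'pics/{n}_z.png',cv2.resize(im,(600,600),interpolation=cv2.INTER_CUBIC))
E
```

```text
scene red [((np.int32(328), np.int32(187), np.int32(7), np.int32(13), np.int32(80)), array([331.1, 193. ])), ((np.int32(272), np.int32(265), np.int32(3), np.int32(7), np.int32(19)), array([273., 268.]))]
blue [((np.int32(274), np.int32(199), np.int32(21), np.int32(12), np.int32(201)), array([283.9, 204.3])), ((np.int32(314), np.int32(201), np.int32(22), np.int32(11), np.int32(215)), array([324.7, 205.6]))]
top red [((np.int32(227), np.int32(226), np.int32(9), np.int32(9), np.int32(55)), array([230.8, 229.9]))]
blue [((np.int32(258), np.int32(168), np.int32(18), np.int32(14), np.int32(108)), array([266.7, 174.5])), ((np.int32(290), np.int32(183), np.int32(19), np.int32(15), np.int32(126)), array([299.2, 190.3])), ((np.int32(0), np.int32(294), np.int32(21), np.int32(75), np.int32(1303)), array([  8.4, 328.3]))]
```

View pics/top_z.png

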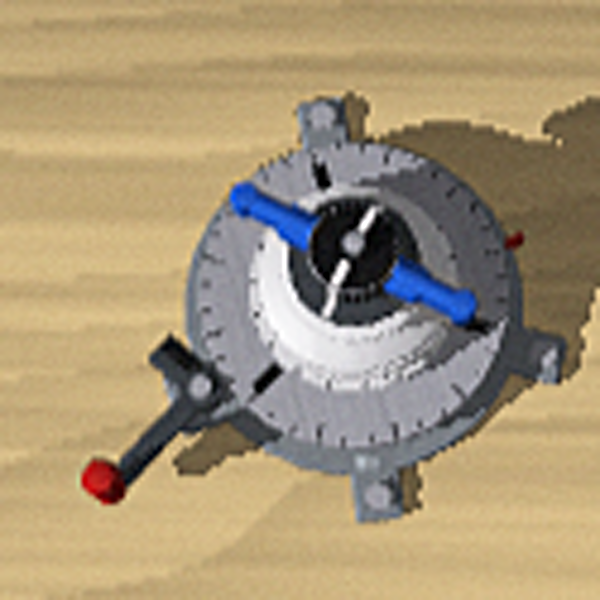

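View pics/scene_z.png

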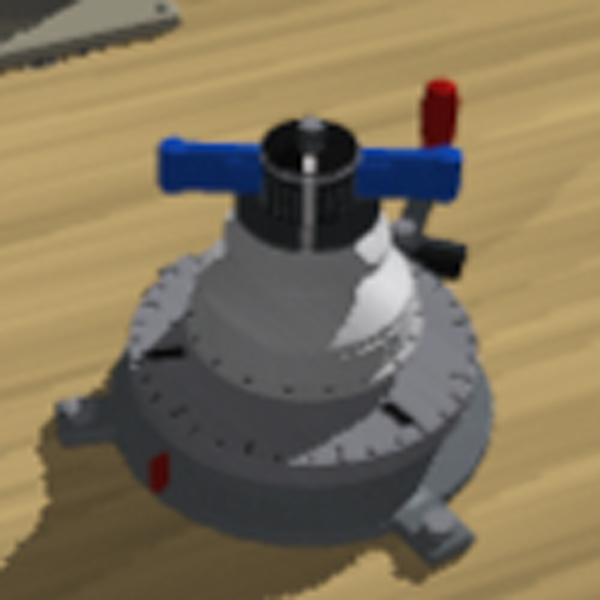

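```bash
python3 - <<'E'
from h import *
c=optics.read_camera('top'); s=optics.read_camera('scene')
st=onz(c,283.3,180.4,.212); gp=onz(c,230.8,229.9,.112); pv=onz(c,251.7,210,.062)
st2,e=tri(ray(c,283.3,180.4),ray(s,240+312/4.8,170+124/4.8)); print('stud',st,st2,e)
print('grip',gp,tri(ray(c,230.8,229.3),ray(s,240+441/4.8,170+88/4.8)))
print('pivot',pv,np.linalg.norm(pv[:2]-st[:2]),np.linalg.norm(pv[:2]-gp[:2]))
for p in [(266.7,174.5),(299.2,190.3)]:
    w=onz(c,*p,.190); d=w-st; print('wing',w,np.hypot(*d[:2]),np.degrees(np.arctan2(d[1],d[0])))
for a,b in [((266.7,174.5),(283.9,204.3)),((299.2,190.3),(324.7,205.6)),((266.7,174.5),(324.7,205.6)),((299.2,190.3),(283.9,204.3))]: print(tri(ray(c,*a),ray(s,*b)))
d=pv-st;e=gp-pv;print('angles',np.degrees([np.arctan2(d[1],d[0]),np.arctan2(e[1],e[0])]))
from scipy.spatial.transform import Rotation as R
print(R.from_rotvec(robot.read_state()['orientation']).as_matrix().round(3), robot.read_state()['t'])
E
```

```text
stud [0.53939846 0.00879615 0.212     ] [0.54041831 0.01021266 0.21021261] 0.0030710490526923433
grip [0.40308906 0.16865588 0.112     ] (array([0.40616468, 0.17071229, 0.10850234]), np.float64(0.003585255333703981))
pivot [0.47408315 0.10912784 0.062     ] 0.11971858063875078 0.09264851509916928
wing [0.56153091 0.05869151 0.19      ] 0.05458380866869885 66.07901098072522
wing [ 0.51486143 -0.0387891   0.19      ] 0.05353897324879272 -117.27760819372935
(array([0.54265814, 0.00785719, 0.19359738]), np.float64(0.10697539912680137))
(array([0.54273201, 0.00947122, 0.17938225]), np.float64(0.10965210494673146))
(array([0.56408308, 0.05958075, 0.18009512]), np.float64(0.0011477696973366208))
(array([ 0.516804  , -0.03892077,  0.18058689]), np.float64(0.00027779379085062417))
angles [123.0638764  140.02040935]
[[-0.     0.899  0.438]
 [ 0.001  0.438 -0.899]
 [-1.     0.    -0.001]] 0.3
```

```bash
cat >> h.py <<'E'
from scipy.spatial.transform import Rotation as Ro
def plan(pos,yaw):
    "yaw: heading (deg) of tool z in world, tool down"
    s=robot.read_state(); R0=Ro.from_rotvec(s['orientation'])
    z=np.array([np.cos(np.radians(yaw)),np.sin(np.radians(yaw)),0]); x=np.array([0,0,-1.]); y=np.cross(z,x)
    R1=Ro.from_matrix(np.stack([x,y,z],1))
    d=R0.inv().apply(np.array(pos)-s['tool_pos'])*100; r=np.degrees((R0.inv()*R1).as_rotvec())
    print('t',s['t'],'pos',s['tool_pos'].round(4),'yaw',np.degrees(np.arctan2(*R0.as_matrix()[[1,0],2])).round(1),'F',np.round(s['force'],1),'open',round(s['opening'],4))
    n=max(np.linalg.norm(d)/6.25,np.linalg.norm(r)/10.7)
    print('shift cm',d.round(2),'turn',r.round(1),'rows',n.round(1))
E
python3 - <<'E'
from h import *
plan([.404,.169,.20],48)
E
```

```text
t 0.3 pos [ 0.263  -0.5391  0.2183] yaw -64.0 F [-0.4  0.1  0.7] open 0.0929
shift cm [  1.87  43.71 -57.46] turn [-112.   -0.   -0.] rows 11.6
```

Request:
jog_arm(
  targets=[
    [0,3.6,-4.7,-10,0,0,0],
    [0,7.2,-9.4,-20,0,0,0],
    [0,10.8,-14.1,-30,0,0,0],
    [0,14.4,-18.8,-40,0,0,0],
    [0,18.0,-23.5,-50,0,0,0],
  ],
)

```text
t: 0.92
tool_pos: [0.3218, -0.2473, 0.2185]
orientation: [0.188, 1.562, -0.187]
force: [1.3, 0.7, 0.7]
opening: 0.0927
```

```bash
python3 - <<'E'
from h import *
plan([.404,.169,.20],48)
E
```

```text
t 0.925 pos [ 0.3218 -0.2473  0.2185] yaw -13.7 F [1.3 0.7 0.7] open 0.0927
shift cm [ 1.86 42.39 -1.88] turn [-61.7   0.   -0. ] rows 6.8
```

Request:
jog_arm(
  targets=[
    [0,6,-0.3,-10,0,0,0],
    [0,12,-0.6,-20,0,0,0],
    [0,18,-0.9,-30,0,0,0],
    [0,24,-1.1,-40,0,0,0],
    [0,30,-1.3,-50,0,0,0],
  ],
)

```text
t: 1.55
tool_pos: [0.3804, 0.0493, 0.219]
orientation: [-0.501, 1.51, 0.5]
force: [1.3, -0.3, 0.1]
opening: 0.0929
```

```bash
python3 - <<'E'
from h import *
plan([.404,.169,.16],48)
E
```

```text
t 1.55 pos [0.3804 0.0493 0.219 ] yaw 36.6 F [ 1.3 -0.3  0.1] open 0.0929
shift cm [5.91 8.21 9.03] turn [-11.4   0.1   0.1] rows 2.2
```

Request:
jog_arm(
  targets=[
    [0,4,4.5,-5.7,0,0,0],
    [2,8.2,9,-11.4,0,0,0],
    [5.9,8.2,9,-11.4,0,0,0],
    [5.9,8.2,9,-11.4,0,0,0],
  ],
)

```text
t: 2.05
tool_pos: [0.4012, 0.1688, 0.1571]
orientation: [-0.657, 1.474, 0.657]
force: [-0.0, -0.5, 0.6]
opening: 0.0929
```

```bash
python3 - <<'E'
from h import *
plan([.404,.169,.075],48)
c=optics.read_camera('wrist'); cv2.imwrite('pics/w1.png',c['frame'][:,:,::-1])
E
```

```text
t 2.05 pos [0.4012 0.1688 0.1571] yaw 48.1 F [-0.  -0.5  0.6] open 0.0929
shift cm [ 8.2  -0.21  0.24] turn [ 0.1 -0.2 -0.1] rows 1.3
```

View pics/w1.png

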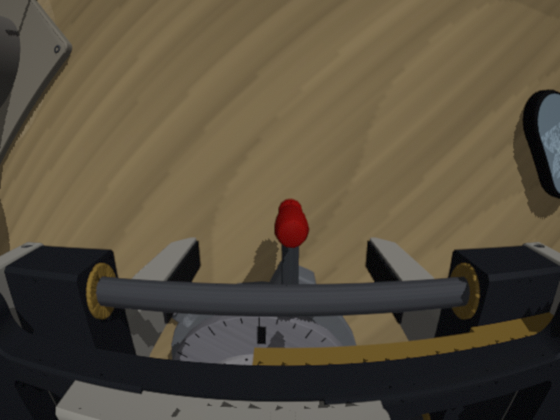

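The wrist view shows the red grip at about (291,222), between the two fingers (around columns 185 and 380). I'll check this against the fisheye ray.

```bash
cat >> h.py <<'E'
def wray(c,u,v):
    f=c['frame'].shape[0]/2/np.tan(np.radians(c['vertical_fov'])/2)
    a=np.array([u-c['cx'],v-c['cy']]); r=np.hypot(*a); th=r/f
    d=np.r_[a/r*np.sin(th),np.cos(th)]; return -c['R'].T@c['t'], c['R'].T@d
E
python3 - <<'E'
from h import *
c=optics.read_camera('wrist'); r,b=masks(c['frame']); 
for x in blobs(r,100): print(x)
for uv in [(291,230),(291,206)]:
    o,d=wray(c,*uv)
    for z in (.112,.06): print(uv,o+d*(z-o[2])/d[2])
E
```

```text
((np.int32(274), np.int32(197), np.int32(33), np.int32(48), np.int32(1158)), array([289.8, 221.3]))
(291, 230) [0.40654337 0.1725112  0.112     ]
(291, 230) [0.41955413 0.16262319 0.06      ]
(291, 206) [0.3939362  0.18370832 0.112     ]
(291, 206) [0.40386116 0.17656099 0.06      ]
```

Request:
jog_arm(
  targets=[
    [4,0,0.3,0,0,0,0],
    [8.2,0,0.4,0,0,0,0],
    [8.2,0,0.4,0,0,0,0.3],
  ],
)

```text
t: 2.52
tool_pos: [0.4054, 0.17, 0.0778]
orientation: [-0.653, 1.473, 0.653]
force: [-0.4, -0.6, 0.6]
opening: 0.0872
```

```bash
python3 - <<'E'
from h import *
plan([.405,.171,.075],48)
c=optics.read_camera('wrist'); cv2.imwrite('pics/w2.png',c['frame'][:,:,::-1])
E
```

```text
t 2.525 pos [0.4054 0.17   0.0778] yaw 47.9 F [-0.4 -0.6  0.6] open 0.0872
shift cm [0.28 0.09 0.05] turn [-0.1 -0.1 -0. ] rows 0.0
```

View pics/w2.png

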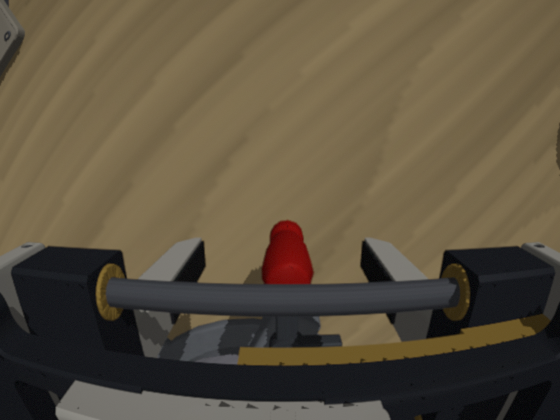

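The grip, at (288,270), sits centred between the fingers. Next I'll close on it.

Request:
jog_arm(
  targets=[
    [0.2,0,0,0,0,0,0.7],
    [0.2,0,0,0,0,0,1],
    [0.2,0,0,0,0,0,1],
    [0.2,0,0,0,0,0,1],
  ],
  squeeze=20,
)

```text
t: 3.08
tool_pos: [0.4071, 0.1707, 0.0784]
orientation: [-0.654, 1.468, 0.652]
force: [0.1, -0.3, -0.3]
opening: 0.0437
```

```bash
python3 - <<'E'
from h import *
plan([.405,.171,.075],48)
s=robot.read_state(); p=s['tool_pos'][:2]; pv=np.array([.474,.109]); d=p-pv
print(np.hypot(*d),np.degrees(np.arctan2(d[1],d[0])))
c=optics.read_camera('wrist'); cv2.imwrite('pics/w3.png',c['frame'][:,:,::-1])
E
```

```text
t 3.075 pos [0.4071 0.1707 0.0784] yaw 47.9 F [ 0.1 -0.3 -0.3] open 0.0437
shift cm [ 0.33  0.18 -0.12] turn [-0.1  0.1  0.1] rows 0.1
0.09096792986694746 137.31500626564386
```

View pics/w3.png

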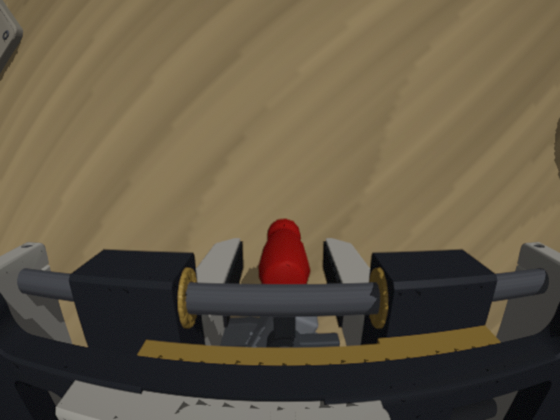

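Request:
jog_arm(
  targets=[
    [0,0,0,0,0,0,1],
    [0,0,0,0,0,0,1],
    [0,0,0,0,0,0,1],
  ],
)

```text
t: 3.5
tool_pos: [0.407, 0.1708, 0.0782]
orientation: [-0.654, 1.469, 0.653]
force: [1.3, 1.9, -1.1]
opening: 0.0235
```

```bash
cat > lev.py <<'E'
from h import *
plan([.405,.171,.075],48)
s=robot.read_state(); p=s['tool_pos'][:2]; pv=np.array([.474,.109]); d=p-pv
a0=np.degrees(np.arctan2(d[1],d[0])); print(np.hypot(*d),a0)
R0=Ro.from_rotvec(s['orientation'])
for st in [4,8,12,16,20,24,28,32]:
    e=[np.cos(np.radians(a0-st)),np.sin(np.radians(a0-st))]
    w=pv+np.hypot(*d)*np.array(e); print(st,(R0.inv().apply(np.r_[w-p,0])*100).round(2))
E
python3 lev.py
```

```text
t 3.5 pos [0.407  0.1708 0.0782] yaw 47.9 F [ 1.3  1.9 -1.1] open 0.0235
shift cm [ 0.31  0.16 -0.12] turn [-0.1  0.1  0.1] rows 0.1
0.09116360894434472 137.2858209730675
4 [ 0.   -0.03  0.64]
8 [ 0.   -0.1   1.27]
12 [ 0.   -0.22  1.89]
16 [ 0.   -0.38  2.51]
20 [ 0.   -0.58  3.11]
24 [ 0.01 -0.83  3.7 ]
28 [ 0.01 -1.11  4.27]
32 [ 0.01 -1.44  4.82]
```

Request:
jog_arm(
  targets=[
    [0,0,0.6,4,0,0,1],
    [0,-0.1,1.3,8,0,0,1],
    [0,-0.2,1.9,12,0,0,1],
    [0,-0.4,2.5,16,0,0,1],
    [0,-0.6,3.1,20,0,0,1],
  ],
)

```text
t: 4.12
tool_pos: [0.4313, 0.1904, 0.0781]
orientation: [-0.38, 1.538, 0.381]
force: [-6.2, 1.8, 4.3]
opening: 0.0238
```

```bash
python3 lev.py
```

```text
t 4.125 pos [0.4313 0.1904 0.0781] yaw 27.8 F [-6.2  1.8  4.3] open 0.0238
shift cm [ 0.31 -0.49 -3.23] turn [-20.2  -0.   -0. ] rows 1.9
0.09190191386679035 117.69065110411972
4 [-0.   -0.02  0.64]
8 [-0.   -0.09  1.28]
12 [-0.   -0.2   1.91]
16 [-0.   -0.36  2.53]
20 [-0.   -0.56  3.14]
24 [-0.   -0.8   3.74]
28 [-0.   -1.08  4.31]
32 [-0.   -1.41  4.87]
```

Request:
jog_arm(
  targets=[
    [0,0,0.3,2,0,0,1],
    [0,0,0.6,4,0,0,1],
    [0,-0.1,1.0,6,0,0,1],
    [0,-0.1,1.0,6,0,0,1],
  ],
)

```text
t: 4.62
tool_pos: [0.4406, 0.1948, 0.0782]
orientation: [-0.296, 1.551, 0.299]
force: [-2.7, 3.0, 2.5]
opening: 0.0236
```

```bash
python3 lev.py
```

```text
t 4.625 pos [0.4406 0.1948 0.0782] yaw 21.7 F [-2.7  3.   2.5] open 0.0236
shift cm [ 0.31 -0.9  -4.18] turn [-26.3   0.   -0.1] rows 2.5
0.09208182464129491 111.29721588966731
4 [-0.   -0.03  0.64]
8 [-0.   -0.1   1.28]
12 [-0.   -0.22  1.91]
16 [-0.   -0.38  2.54]
20 [-0.   -0.58  3.15]
24 [-0.   -0.82  3.74]
28 [-0.   -1.11  4.31]
32 [-0.   -1.44  4.87]
```

Request:
jog_arm(
  targets=[
    [0,0,0.2,1,0,0,1],
    [0,0,0.4,2,0,0,1],
    [0,0,0.6,4,0,0,1],
    [0,0,0.6,4,0,0,1],
  ],
)

```text
t: 5.12
tool_pos: [0.4436, 0.1961, 0.0778]
orientation: [-0.242, 1.564, 0.243]
force: [-15.0, -4.8, 14.3]
opening: 0.024
```

```bash
python3 lev.py | head -3
```

```text
t 5.125 pos [0.4436 0.1961 0.0778] yaw 17.7 F [-15.   -4.8  14.3] open 0.024
shift cm [ 0.31 -1.22 -4.44] turn [-30.3  -0.4  -0.2] rows 2.8
0.09221330668037288 109.25525246062953
```

Request:
jog_arm(
  targets=[
    [0,0,0.4,0,0,0,1],
    [0,0,0.6,0,0,0,1],
    [0,0,0.6,0,0,0,1],
  ],
  squeeze=35,
)

```text
t: 5.5
tool_pos: [0.4437, 0.1962, 0.0775]
orientation: [-0.244, 1.577, 0.241]
force: [-36.1, -10.7, 31.3]
opening: 0.0234
```

```bash
python3 lev.py | head -3
```

```text
t 5.5 pos [0.4437 0.1962 0.0775] yaw 17.7 F [-36.1 -10.7  31.3] open 0.0234
shift cm [ 0.34 -1.23 -4.45] turn [-30.3  -1.1  -0.4] rows 2.8
0.09231167742658028 109.14403236501352
```

Request:
jog_arm(
  targets=[
    [0,0,0,0,0,0,1],
    [0,0,0,0,0,0,0.6],
    [0,0,0,0,0,0,0.4],
    [0,0,0,0,0,0,0.3],
    [0,0,0,0,0,0,0.3],
  ],
)

```text
t: 6.12
tool_pos: [0.4438, 0.1962, 0.0774]
orientation: [-0.244, 1.577, 0.241]
force: [0.1, 0.1, 0.5]
opening: 0.0593
```

```bash
python3 - <<'E'
from h import *
plan([.4437,.1962,.24],17.7)
c=optics.read_camera('wrist'); cv2.imwrite('pics/w4.png',c['frame'][:,:,::-1])
E
```

```text
t 6.125 pos [0.4438 0.1962 0.0774] yaw 17.6 F [0.1 0.1 0.5] open 0.0593
shift cm [-16.25   0.03  -0.34] turn [-0.1 -1.2 -0.1] rows 2.6
```

View pics/w4.png

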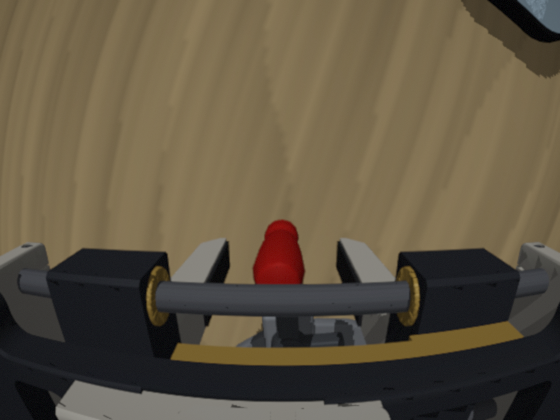

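Request:
jog_arm(
  targets=[
    [-6,0,0,0,0,0,0.3],
    [-12,0,0,-2,-0.6,0,0.2],
    [-16.5,0,0,-10,-1.2,0,0],
    [-17.5,0,0,-20,-1.2,0,0],
    [-17.5,0,0,-30,-1.2,0,0],
  ],
)

```text
t: 6.8
tool_pos: [0.4481, 0.1973, 0.2544]
orientation: [-0.649, 1.466, 0.659]
force: [-0.9, 0.7, -0.7]
opening: 0.0922
```

```bash
python3 - <<'E'
from h import *
plan([.54,.009,.25],104.5)
c=optics.read_camera('top'); cv2.imwrite('pics/t2.png',cv2.resize(c['frame'][130:255,190:340,::-1],(720,600),interpolation=cv2.INTER_CUBIC))
E
```

```text
t 6.8 pos [0.4481 0.1973 0.2544] yaw 48.0 F [-0.9  0.7 -0.7] open 0.0922
shift cm [  0.31 -19.43  -7.84] turn [-56.5   0.4  -0. ] rows 5.3
```

View pics/t2.png

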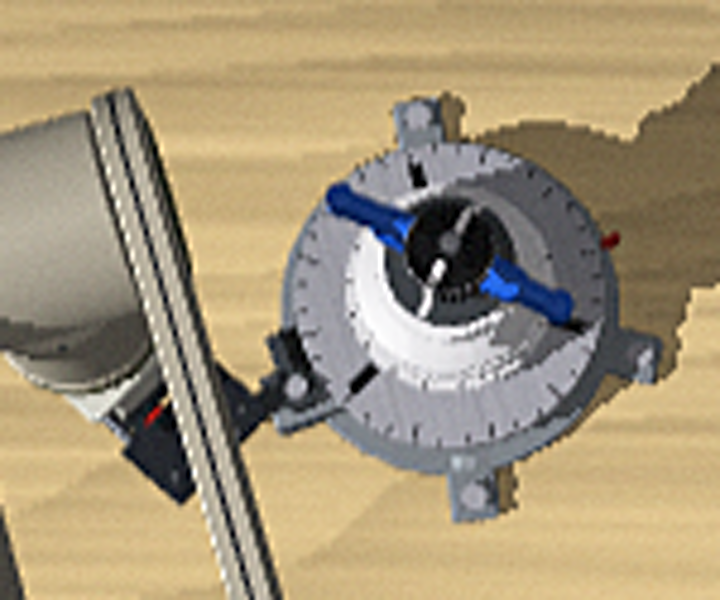

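The lever has swung round and its black shoe block now meets the rim at about (285,345). The nut and turntable haven't moved. Next I'll go over the nut.

Request:
jog_arm(
  targets=[
    [0,-4,-1.6,-10,0,0,0],
    [0,-8,-3.2,-20,0,0,0],
    [0,-12,-4.7,-30,0,0,0],
    [0,-16,-6.3,-40,0,0,0],
    [0,-19.4,-7.8,-50,0.3,0,0],
  ],
)

```text
t: 7.48
tool_pos: [0.5417, 0.0086, 0.2516]
orientation: [-1.316, 1.135, 1.322]
force: [-0.7, 0.4, -0.9]
opening: 0.0933
```

```bash
python3 - <<'E'
from h import *
plan([.54,.009,.23],106)
c=optics.read_camera('wrist'); cv2.imwrite('pics/w5.png',c['frame'][:,:,::-1])
c=optics.read_camera('scene'); cv2.imwrite('pics/s5.png',cv2.resize(c['frame'][110:285,200:400,::-1],(720,600),interpolation=cv2.INTER_CUBIC))
E
```

```text
t 7.475 pos [0.5417 0.0086 0.2516] yaw 98.6 F [-0.7  0.4 -0.9] open 0.0933
shift cm [2.16 0.15 0.06] turn [-7.4  0.1 -0.1] rows 0.7
```

View pics/w5.png

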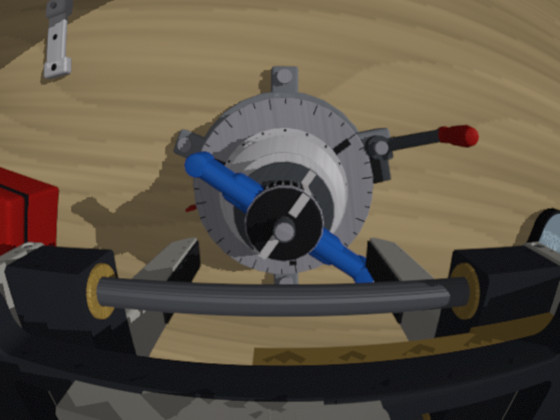

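View pics/s5.png

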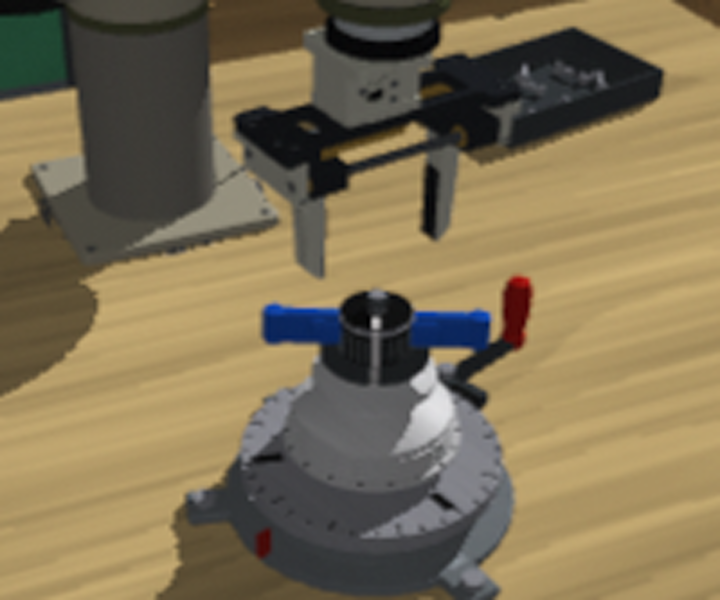

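```bash
python3 - <<'E'
from h import *
c=optics.read_camera('wrist')
o,d=wray(c,285,230);print(o+d*(.212-o[2])/d[2])
r,b=masks(c['frame'])
for x in blobs(b,100):
    o,d=wray(c,*x[1]); w=o+d*(.19-o[2])/d[2]; print(x[0],w,np.degrees(np.arctan2(w[1]-.009,w[0]-.54)))
r=[x for x in blobs(r,300)]; print(r)
o,d=wray(c,462,135); w=o+d*(.112-o[2])/d[2];print(w)
E
```

```text
[0.53946801 0.00871436 0.212     ]
(np.int32(187), np.int32(152), np.int32(79), np.int32(61), np.int32(2081)) [ 0.51546324 -0.03758378  0.19      ] -117.7768189321221
(np.int32(312), np.int32(228), np.int32(63), np.int32(55), np.int32(1389)) [0.56137569 0.05638993 0.19      ] 65.72177874752869
[((np.int32(454), np.int32(125), np.int32(26), np.int32(22), np.int32(343)), array([468.1, 134.1])), ((np.int32(0), np.int32(168), np.int32(59), np.int32(78), np.int32(2246)), array([ 36.5, 205.8])), ((np.int32(0), np.int32(188), np.int32(26), np.int32(67), np.int32(1405)), array([ 11.2, 220.3]))]
[0.44460383 0.18076334 0.112     ]
```

Request:
jog_arm(
  targets=[
    [2,0.1,0,-7,0,0,0],
    [5,0.2,0,-7,0,0,0],
    [8,0.2,0,-7,0,0,0],
    [8,0.2,0,-7,0,0,0],
  ],
)

```text
t: 8.12
tool_pos: [0.5367, 0.0099, 0.1685]
orientation: [-1.392, 1.077, 1.408]
force: [1.1, -0.6, 0.2]
opening: 0.0931
```

```bash
python3 - <<'E'
from h import *
plan([.5395,.009,.170],96)
print(robot.read_state()['wrist_torque'],robot.read_state()['q'])
c=optics.read_camera('wrist'); cv2.imwrite('pics/w6.png',c['frame'][:,:,::-1])
E
```

```text
t 8.125 pos [0.5367 0.0099 0.1685] yaw 105.0 F [ 1.1 -0.6  0.2] open 0.0931
shift cm [-0.15 -0.24 -0.16] turn [ 9.   0.3 -0.5] rows 0.8
[ 0.09587791 -0.16663187  0.00671571] [-0.07866268 -0.00247021  1.71885028  0.00226062  1.43425623 -1.91175115]
```

View pics/w6.png

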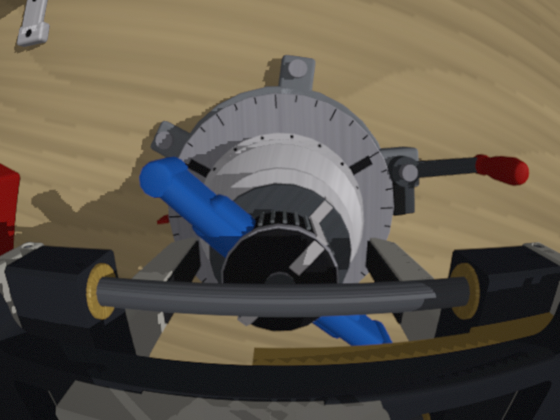

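Request:
jog_arm(
  targets=[
    [0,-0.2,-0.2,9,0,0,0],
    [0,-0.2,-0.2,18,0,0,0],
    [0,-0.2,-0.2,27,0,0,0],
    [0,-0.2,-0.2,36,0,0,0],
    [0,-0.2,-0.2,45,0,0,0],
  ],
)

```text
t: 8.8
tool_pos: [0.5409, 0.0089, 0.1726]
orientation: [-0.808, 1.416, 0.815]
force: [-1.8, 1.7, -0.1]
opening: 0.0929
```

```bash
cat > st.py <<'E'
import sys
from h import *
s=robot.read_state()
plan([.5395,.009,.170],60)
print('M',s['wrist_torque'].round(2))
if len(sys.argv)>1:
    c=optics.read_camera('wrist'); cv2.imwrite(f'pics/{sys.argv[1]}.png',c['frame'][:,:,::-1])
    r,b=masks(c['frame'])
    for x in blobs(b,150):
        o,d=wray(c,*x[1]); w=o+d*(.19-o[2])/d[2]; print(w.round(3),np.degrees(np.arctan2(w[1]-.009,w[0]-.5395)).round(1))
E
python3 st.py w7
```

```text
t 8.8 pos [0.5409 0.0089 0.1726] yaw 59.7 F [-1.8  1.7 -0.1] open 0.0929
shift cm [ 0.27  0.13 -0.06] turn [-0.3  0.  -0.3] rows 0.0
M [0.2  0.26 0.12]
[ 0.499 -0.022  0.19 ] -143.3
[0.561 0.04  0.19 ] 55.2
```

View pics/w7.png

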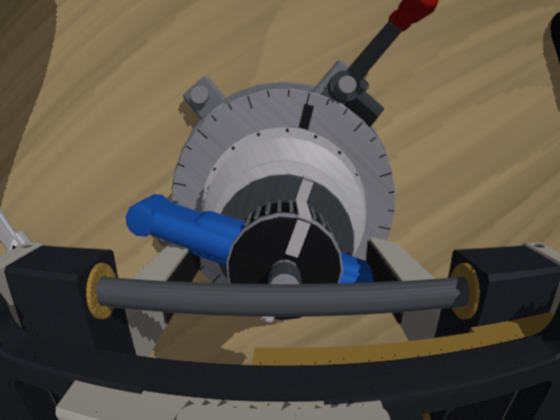

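Request:
jog_arm(
  targets=[
    [0.2,0.1,0,7,0,0,0],
    [0.3,0.1,0,14,0,0,0],
    [0.3,0.1,0,21,0,0,0],
    [0.3,0.1,0,28,0,0,0],
  ],
)

```text
t: 9.35
tool_pos: [0.5411, 0.0095, 0.1716]
orientation: [-0.423, 1.529, 0.427]
force: [0.6, -0.6, -0.5]
opening: 0.0927
```

```bash
python3 st.py
```

```text
t 9.35 pos [0.5411 0.0095 0.1716] yaw 31.1 F [ 0.6 -0.6 -0.5] open 0.0927
shift cm [ 0.16  0.04 -0.17] turn [-28.9   0.1  -0.1] rows 2.7
M [-0.15 -0.25  0.12]
```

Request:
jog_arm(
  targets=[
    [0.1,0,-0.1,4,0,0,0],
    [0.1,0,-0.1,8,0,0,0],
    [0.1,0,-0.1,12,0,0,0],
    [0.1,0,-0.1,16,0,0,0],
  ],
)

```text
t: 9.85
tool_pos: [0.541, 0.0095, 0.1723]
orientation: [-0.204, 1.56, 0.208]
force: [0.8, 0.7, -1.4]
opening: 0.0931
```

```bash
python3 st.py
```

```text
t 9.85 pos [0.541  0.0095 0.1723] yaw 15.1 F [ 0.8  0.7 -1.4] open 0.0931
shift cm [ 0.23 -0.01 -0.16] turn [-44.9   0.1  -0.1] rows 4.2
M [ 0.1  -0.15  0.07]
```

Request:
jog_arm(
  targets=[
    [0.3,0,-0.1,4,0,0,0],
    [0.4,0,-0.1,8,0,0,0],
    [0.4,0,-0.1,12,0,0,0],
    [0.4,0,-0.1,16,0,0,0],
  ],
)

```text
t: 10.35
tool_pos: [0.5412, 0.0096, 0.1704]
orientation: [0.016, 1.567, -0.012]
force: [1.4, 0.0, 0.0]
opening: 0.0931
```

```bash
python3 st.py
```

```text
t 10.35 pos [0.5412 0.0096 0.1704] yaw -1.0 F [1.4 0.  0. ] open 0.0931
shift cm [ 0.04 -0.06 -0.17] turn [-61.    0.3  -0. ] rows 5.7
M [-0.05 -0.13  0.14]
```

Request:
jog_arm(
  targets=[
    [0.1,0,0,4,0,0,0],
    [0.1,0,0,8,0,0,0],
    [0.1,0,0,12,0,0,0],
    [0.1,0,0,16,0,0,0],
  ],
)

```text
t: 10.85
tool_pos: [0.5418, 0.0095, 0.171]
orientation: [0.235, 1.553, -0.231]
force: [-1.4, -1.5, -1.9]
opening: 0.093
```

```bash
python3 st.py w8
```

```text
t 10.85 pos [0.5418 0.0095 0.171 ] yaw -17.0 F [-1.4 -1.5 -1.9] open 0.093
shift cm [ 0.1  -0.12 -0.2 ] turn [-77.    0.4   0. ] rows 7.2
M [-0.33 -0.    0.13]
[0.501 0.044 0.19 ] 137.3
[ 0.575 -0.002  0.19 ] -17.5
```

View pics/w8.png

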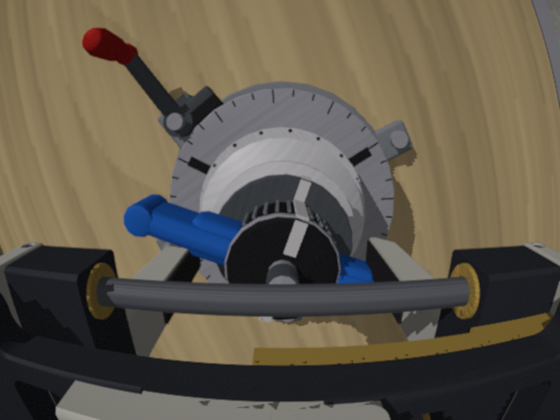

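The white lines on drum and collar, at (297,235) and (306,192), are still in line, so the clutch hasn't slipped. I'll keep winding.

Request:
jog_arm(
  targets=[
    [0.1,0,0,4,0,0,0],
    [0.1,0,0,8,0,0,0],
    [0.1,0,0,12,0,0,0],
    [0.1,0,0,16,0,0,0],
  ],
)

```text
t: 11.4
tool_pos: [0.542, 0.0096, 0.1711]
orientation: [0.457, 1.517, -0.451]
force: [-2.2, -1.7, -1.0]
opening: 0.0932
```

```bash
python3 st.py
```

```text
t 11.4 pos [0.542  0.0096 0.1711] yaw -33.2 F [-2.2 -1.7 -1. ] open 0.0932
shift cm [ 0.11 -0.18 -0.18] turn [-93.2   0.4   0. ] rows 8.7
M [-0.34  0.19  0.07]
```

Request:
jog_arm(
  targets=[
    [0.1,-0.1,-0.1,4,0,0,0],
    [0.1,-0.1,-0.1,8,0,0,0],
    [0.1,-0.1,-0.1,12,0,0,0],
    [0.1,-0.1,-0.1,16,0,0,0],
  ],
)

```text
t: 11.9
tool_pos: [0.5414, 0.0095, 0.1716]
orientation: [0.674, 1.457, -0.666]
force: [-0.5, -0.1, -1.1]
opening: 0.0932
```

```bash
python3 st.py
```

```text
t 11.9 pos [0.5414 0.0095 0.1716] yaw -49.2 F [-0.5 -0.1 -1.1] open 0.0932
shift cm [ 0.15 -0.18 -0.08] turn [-109.2    0.6   -0. ] rows 10.2
M [-0.1  -0.15  0.68]
```

```bash
python3 st.py w9
```

```text
t 11.9 pos [0.5414 0.0095 0.1716] yaw -49.2 F [-0.5 -0.1 -1.1] open 0.0932
shift cm [ 0.15 -0.18 -0.08] turn [-109.2    0.6   -0. ] rows 10.2
M [-0.1  -0.15  0.68]
[0.525 0.06  0.19 ] 105.9
[ 0.563 -0.018  0.19 ] -48.6
```

View pics/w9.png

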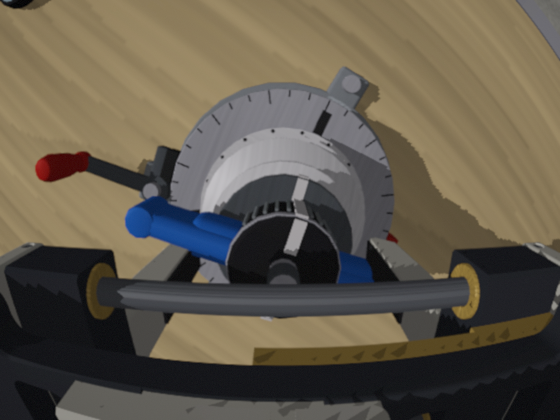

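The collar line at (301,192) has just started to part from the drum line at (297,232), and the torque is 0.68 N m. I'll go about 14° more, which keeps total slip to 0.53 rad at most.

Request:
jog_arm(
  targets=[
    [0.1,-0.1,-0.1,4,0,0,0],
    [0.1,-0.1,-0.1,8,0,0,0],
    [0.1,-0.1,-0.1,12,0,0,0],
    [0.1,-0.1,-0.1,14,0,0,0],
  ],
)

```text
t: 12.45
tool_pos: [0.5411, 0.0096, 0.1716]
orientation: [0.864, 1.385, -0.853]
force: [4.7, -2.7, -2.6]
opening: 0.0928
```

```bash
python3 st.py w10
```

```text
t 12.45 pos [0.5411 0.0096 0.1716] yaw -63.3 F [ 4.7 -2.7 -2.6] open 0.0928
shift cm [ 0.16 -0.17 -0.02] turn [-1.233e+02  8.000e-01 -1.000e-01] rows 11.5
M [-0.37 -0.84  0.73]
[0.538 0.062 0.19 ] 92.1
[ 0.556 -0.023  0.19 ] -63.1
```

View pics/w10.png

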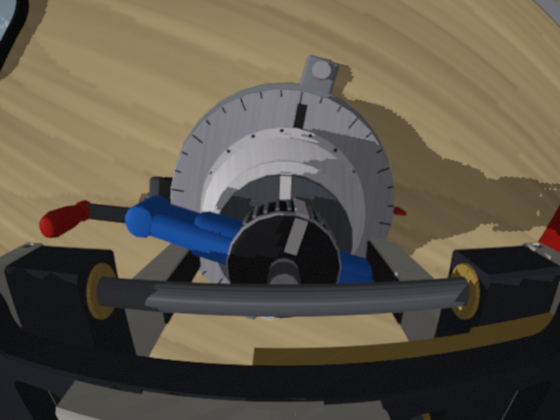

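The lines have clearly parted: collar line at (285,187), drum line at (298,230). I'll back off anticlockwise, then lift clear.

Request:
jog_arm(
  targets=[
    [0,0,0,-8,0,0,0],
    [0,0,0,-14,0,0,0],
    [-4,0,0,-14,0,0,0],
    [-9,0,0,-14,0,0,0],
    [-13,0,0,-14,0,0,0],
  ],
)

```text
t: 13.12
tool_pos: [0.5397, 0.0098, 0.3047]
orientation: [0.676, 1.452, -0.666]
force: [-0.3, 0.0, -0.1]
opening: 0.0931
```

```bash
python3 st.py w11; python3 - <<'E'
from h import *
plan([.40,-.25,.30],-49)
E
```

```text
t 13.125 pos [0.5397 0.0098 0.3047] yaw -49.3 F [-0.3  0.  -0.1] open 0.0931
shift cm [13.46 -0.21 -0.06] turn [-109.3    0.9    0. ] rows 10.2
M [ 0.01 -0.01 -0.01]
[0.534 0.064 0.19 ] 95.7
[ 0.551 -0.041  0.19 ] -76.7
t 13.175 pos [0.5414 0.0097 0.3109] yaw -49.3 F [-0.7 -0.1  4.1] open 0.0929
shift cm [  0.78 -27.67  10.45] turn [-0.3  0.8 -0.9] rows 4.7
```

View pics/w11.png

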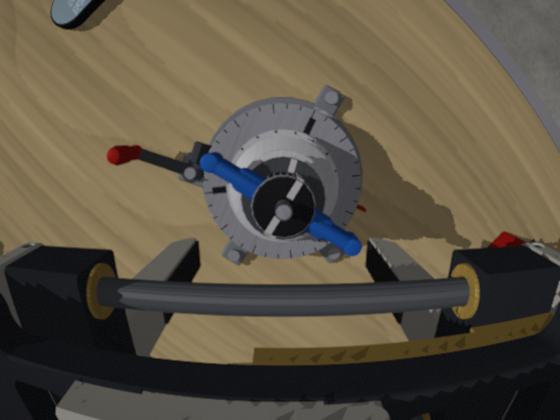

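Before handing in, I'll measure the slip angle from the lines and compare the lever's angle with the earlier one. First I'll move clear so the top view is open.

Request:
jog_arm(
  targets=[
    [0,-5.5,2,0,0,0,0],
    [0,-11,4,0,0,0,0],
    [0,-16.5,6,0,0,0,0],
    [0,-22,8,0,0,0,0],
    [0,-22,8,0,0,0,0],
  ],
)

```text
t: 13.8
tool_pos: [0.425, -0.1973, 0.309]
orientation: [0.68, 1.443, -0.667]
force: [-0.2, 0.1, -0.5]
opening: 0.0934
```

```bash
python3 - <<'E'
from h import *
c=optics.read_camera('top'); cv2.imwrite('pics/t3.png',cv2.resize(c['frame'][130:255,210:335,::-1],(600,600),interpolation=cv2.INTER_CUBIC))
im=cv2.imread('pics/w11.png'); cv2.imwrite('pics/w11z.png',cv2.resize(im[90:270,180:380],(800,720)[:1]*1+(600,) if 0 else (666,600),interpolation=cv2.INTER_CUBIC))
r,b=masks(c['frame'])
g=[x for x in blobs(r) if x[0][4]<400]; print(g); 
for x in g: 
    p=onz(c,*x[1],.112); d=p[:2]-[.474,.109]; print(p,np.hypot(*d),np.degrees(np.arctan2(d[1],d[0])))
for x in blobs(b): 
    if x[0][4]<400:
        w=onz(c,*x[1],.188); print('wing',np.degrees(np.arctan2(w[1]-.009,w[0]-.5395)))
print(robot.read_state()['t'],robot.read_state()['force'])
E
```

```text
[((np.int32(220), np.int32(215), np.int32(9), np.int32(9), np.int32(58)), array([223.9, 219.1]))]
[0.43637658 0.19102025 0.112     ] 0.09023770430650714 114.64134589923374
wing -82.3336580173153
wing 101.3508249571022
13.85 [0.70591865 1.31795742 0.06441526]
```

View pics/t3.png

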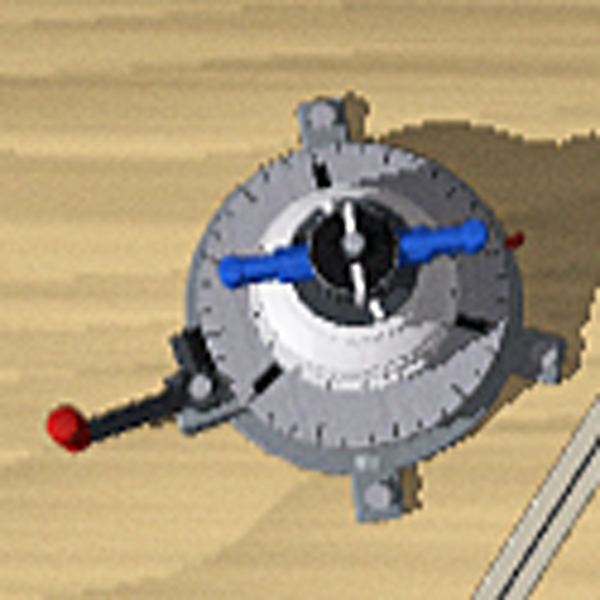

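View pics/w11z.png

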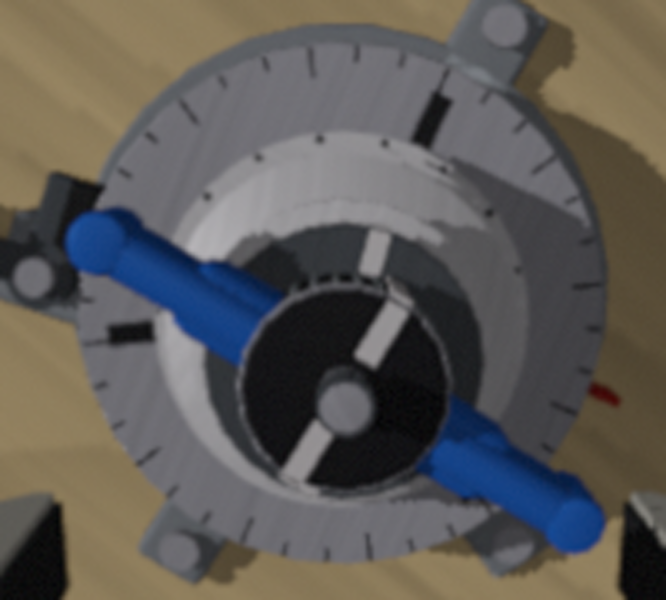

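Checks before handing in:
- **Turntable:** the black marks on the disc, (320,172) and (268,377) in the zoomed top view, are where they were at the start. The brake therefore held against the clutch torque.
- **Clutch:** the lines have parted by about 20° (0.34 rad).

The arm is clear, so I'll hand in.

```bash
python3 - <<'E'
from plant import ticket,robot
s=robot.read_state(); print(s['t'],s['force'],abs(s['dq']).max())
print(ticket.close_job())
E
```

```text
13.85 [0.70591865 1.31795742 0.06441526] 0.060554925457513266
the job is handed in; nothing more can be done
None
```

I locked the brake, wound the wing nut clockwise until its clutch slipped, backed off, lifted clear and handed the job in at about 14 s. No verdict was reported.

- **Brake:** I gripped the red handle and swung it clockwise about 28°. It stopped moving there, even with 37 N on it.
- **Nut:** I turned both wings together with the open fingers, about 145° in all. The torque stayed near 0.1 N m, then rose to about 0.7 N m as the clutch slipped.
- **Clutch slip:** The white lines on drum and collar show about 0.34 rad of slip. My step sizes allow at most 0.53, within the 0.08 to 0.8 limits.
- **Turntable and arm:** The disc marks are where they were at the start, so the brake held against the clutch torque. The arm was clear of everything, with its force reading near zero.
- **Toolbox, footrest and mirror:** The arm went nowhere near them, but I did not measure their final positions.

**Disagreement:** The top camera put the lever's travel at only 25.4 to 25.8°, against 28° from the gripper. Read literally, that is about 0.60 rad even from the widest possible starting angle, so it leaves almost no margin over the 0.595 limit. I trusted the fact that the turntable held against 0.7 N m, which needs the shoe on the rim.

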